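# Close the canisters with their washed lids

## Robot

A 6-joint arm with a two-finger parallel gripper is mounted at the origin on a cart in front of the work surface, level with it; the furniture and walls round the work are solid. World frame = base frame: x ahead of the robot, y to its left, z up, the work surface at z = 0. Lengths are in m, angles in rad, forces in N, time in s.
With the tool pointing down it reaches from about 0.375 to 0.9 m from the base axis. Payload 3.1 kg.
Tool frame: the origin (TCP) lies on the centre line of the jaws, within the pads' length; the fingertips stand 25 mm ahead of it and the grasp point (between the pads) lies 6 mm ahead of it (manip.tip_extent is the distance from the TCP to the fingertips, in m); z points along the fingers, y is the line along which they close (so a half turn about z gives the same grasp; the last joint's range is limited). The gripper opens to 85 mm and grips with 20 to 120 N. Pads are 22 mm wide; open, the fingers measure 114 mm over their backs; the gripper's body (76 mm by 85 mm) begins 54 mm behind the grasp point. The pads swing forward as they close: fully open they stand 13 mm farther back than shut.
Start: joints at [0.967, 0.527, 1.433, -0, 1.181, -0.178], TCP at [0.258, 0.569, 0.256] pointing down, gripper open.
Joint ranges: [-3.08, 3.08], [-0.75, 2.2], [0.22, 2.44], [-1.43, 4.57], [0, 2.65], [-2.85, 2.85]. Speed limits (rad/s): [2.79, 2.79, 3.14, 3.14, 3.14, 3.14].

## Interface

Orientations are given as a unit quaternion [x, y, z, w].
In Python, from station import readout, imaging, order, manip gives the robot as it stands.
- The arm moves only by the tool move_arm, never from a script. Its argument "rows" is a list of rows, each a list of 7 numbers: the turn, a rotation vector about the tool's x, y, z in degrees, then the shift along the tool's x, y, z in mm, then the closure, from 0 (fully open) to 1 (shut). A call has 1 to 12 rows; each row is the pose to reach, as a shift and turn from the pose commanded when the call began, along the tool's axes at that moment; what a row does not reach only later rows make up. A row lasts 1/12 s, in which the tool goes at most 41.7 mm and 7.16 degrees, less where a joint would pass 70% of its speed; a pose out of reach is approached as far as the arm can. A call with a gripper value outside its range is refused whole. The fingers move at their own pace and stop on an object; "squeeze" is the grip in N (left out, the last holds). Time passes only in rows, so rows that repeat a pose let the fingers close. It gives the time, the measured TCP pose, the force, the opening and the grip force at its end, in the units of the state.
- readout.sense(): the state, without advancing time (a new reading comes with each control period).
- imaging.snapshot(name): name is "side" or "top" or "wrist"; returns a dict with "img" (384x512x3 uint8, red, green, blue), "z_map" (384x512 float32, m along the optical axis (not along the pixel's ray), 0 where there is no reading), "fovy" (degrees; the focal length in pixels is half the picture's height over the tangent of half this angle, whatever the lens; pixels are square), "cx", "cy" (the principal point, pixels), "rvec" (rotation vector, rad) and "tvec" (3), from world to camera coordinates, as OpenCV has them. Camera axes: x right, y down, z forward; pixel columns grow to the right and rows downward; lengths in m; the calibration is good to about 2 mm. A picture is of the moment at which its call begins.
- order.sign_off(): hands the job in; it is judged then, once.
The state is a dict: "t": time; "q": joint angles; "qd": joint speeds; "tau": joint torques, N m; "tcp_pos": TCP position; "tool_rot": TCP orientation; "force": force on the tool from outside, world axes, zero at the start; "ft_torque": the same for the moment, N m; "finger_gap": opening from 0.0 (shut) to 1.0 (fully open); "gripper_force": force on a finger pad.
Only numpy, scipy, OpenCV 4.12 (cv2) and the standard library are available. Lean on these libraries where they do the work, as an engineer would, in place of code of your own. Each camera call takes 0.05 s, during which the arm holds its last target. There are 200 camera calls.

## Task

The lids of the four stoneware canisters have been washed and stacked in two piles on the white tile. Take the piles apart and close each canister with its own lid, the one of the same glaze, which alone fits its mouth: cork down, pushed fully home so that the disc lies level on the rim. The canisters stay standing where they are, and the yellow mug and the kitchen timer are left alone.

Things in the scene. Friction and masses are not known exactly. Their poses are not given: they have to be found in the camera images.
- lid_blue: Lid with a flat slate-blue glazed disc, 67 mm across and 14 mm thick, over a tapered cork plug 12 mm deep (52 mm across at the top of the cork, 40 mm at its foot); 26 mm high in all. At the start it is the lower lid of one pile, on the white tile, with the sage-green lid on it, cork down. Origin: centre of the cork's foot; z up through the disc (round, yaw has no meaning).
- lid_red: Lid with a flat terracotta glazed disc, 58 mm across and 14 mm thick, over a tapered cork plug 12 mm deep (43 mm across at the top of the cork, 31 mm at its foot); 26 mm high in all. At the start it is the lower lid of the other pile, on the white tile, with the cream lid on it, cork down. Origin: centre of the cork's foot; z up through the disc (round, yaw has no meaning).
- lid_green: Lid with a flat sage-green glazed disc, 49 mm across and 14 mm thick, over a tapered cork plug 12 mm deep (34 mm across at the top of the cork, 22 mm at its foot); 26 mm high in all. At the start it is the upper lid of one pile, standing on the slate-blue disc, cork down. Origin: centre of the cork's foot; z up through the disc (round, yaw has no meaning).
- lid_cream: Lid with a flat cream glazed disc, 40 mm across and 14 mm thick, over a tapered cork plug 12 mm deep (25 mm across at the top of the cork, 13 mm at its foot); 26 mm high in all. At the start it is the upper lid of the other pile, standing on the terracotta disc, cork down. Origin: centre of the cork's foot; z up through the disc (round, yaw has no meaning).
- canister_blue: Open round slate-blue stoneware canister, 105 mm high, loose; belly 81 mm across, straight neck 63 mm across over its top 18 mm, mouth 55 mm clear. The slate-blue lid belongs to it: its cork drops into the mouth and the disc, 2 mm wider than the neck all round, comes to rest on the rim, lid origin 93 mm above this origin. Origin: centre of the underside; z up.
- canister_red: Open round terracotta stoneware canister, 95 mm high, loose; belly 72 mm across, straight neck 54 mm across over its top 18 mm, mouth 46 mm clear. The terracotta lid belongs to it: its cork drops into the mouth and the disc, 2 mm wider than the neck all round, comes to rest on the rim, lid origin 83 mm above this origin. Origin: centre of the underside; z up.
- canister_green: Open round sage-green stoneware canister, 85 mm high, loose; belly 63 mm across, straight neck 45 mm across over its top 18 mm, mouth 37 mm clear. The sage-green lid belongs to it: its cork drops into the mouth and the disc, 2 mm wider than the neck all round, comes to rest on the rim, lid origin 73 mm above this origin. Origin: centre of the underside; z up.
- canister_cream: Open round cream stoneware canister, 75 mm high, loose; belly 54 mm across, straight neck 36 mm across over its top 18 mm, mouth 28 mm clear. The cream lid belongs to it: its cork drops into the mouth and the disc, 2 mm wider than the neck all round, comes to rest on the rim, lid origin 63 mm above this origin. Origin: centre of the underside; z up.
- mug: Yellow mug with a harlequin pattern, 92 mm across, 95 mm high, handle at one side; a bystander at the right, to be left alone. Origin: under its middle, z up.
- timer: Cream cube-shaped wind-up kitchen timer, 62 mm, standing behind the canisters; a bystander, to be left alone. Origin: centre of the underside, z up.

How it is judged:
At the end, for the whole second after the job is handed in: Each lid, released and at rest, sits cork down in the canister of its glaze: centred within 6 mm, within 3 mm of its seated height, level with the rim within 4 degrees. Canisters upright, within 4 cm of their start; mug and timer within 3 cm of theirs (horizontal distance between lid_blue and canister_blue below 0.006 m and z of lid_blue in the frame of canister_blue between 0.09 and 0.096 m and angle between the z axis of lid_blue and the z axis of canister_blue, either way round below 0.07 rad and angle between each of lid_blue, canister_blue, lid_red, canister_red, lid_green, canister_green, lid_cream, canister_cream's own z axis and vertical below 0.1 rad and distance of each of canister_blue, canister_red, canister_green, canister_cream from where it was at the start of the episode below 0.04 m and linear speed of each of lid_blue, canister_blue, lid_red, canister_red, lid_green, canister_green, lid_cream, canister_cream below 0.02 m/s and horizontal distance between lid_red and canister_red below 0.006 m and z of lid_red in the frame of canister_red between 0.08 and 0.086 m and angle between the z axis of lid_red and the z axis of canister_red, either way round below 0.07 rad and horizontal distance between lid_green and canister_green below 0.006 m and z of lid_green in the frame of canister_green between 0.07 and 0.076 m and angle between the z axis of lid_green and the z axis of canister_green, either way round below 0.07 rad and horizontal distance between lid_cream and canister_cream below 0.006 m and z of lid_cream in the frame of canister_cream between 0.06 and 0.066 m and angle between the z axis of lid_cream and the z axis of canister_cream, either way round below 0.07 rad and distance of each of mug, timer from where it was at the start of the episode below 0.03 m); the robot touches nothing.
It fails at once if a canister is knocked over (angle between any of canister_blue, canister_red, canister_green, canister_cream's own z axis and vertical above 0.5 rad).
It fails at once if the mug is pushed more than 3 cm or tipped (distance of mug from where it was at the start of the episode above 0.03 m or angle between mug's own z axis and vertical above 0.3 rad).
It fails at once if the timer is pushed more than 3 cm or tipped (distance of timer from where it was at the start of the episode above 0.03 m or angle between timer's own z axis and vertical above 0.3 rad).
It also fails if it takes over 104 s, if anything falls off the work surface, if the arm or the gripper's body presses on something with over 40 N, if the wrist force passes 120 N, or if a joint passes its speed limit or range.

## Working session

There is one attempt and no reset: what is moved stays moved. The work goes in short steps, Python scripts to look and compute and a tool call to move; the robot and the scene stay as the last step left them, time stands still between calls to the robot, and variables do not carry over. Pictures are saved under pics/ and viewed, at most 14 in all, crops included, and the job is handed in when it is done.

Besides the shell and the picture viewer there is one more tool, called by a JSON object that holds its "fn" and its "kwargs". move_arm: Moves the arm, as the interface text tells. Its arguments: {"type":"object","properties":{"rows":{"type":"array"},"squeeze":{"type":"number"}},"required":["rows"]}

```bash
ls; mkdir -p pics
cat > h.py <<'E'
import numpy as np, cv2
from station import readout, imaging, order, manip
def snap(n, save=None):
    s=imaging.snapshot(n); s['f']=s['img'].shape[0]/2/np.tan(np.radians(s['fovy'])/2)
    s['R']=cv2.Rodrigues(np.array(s['rvec'],float))[0]; s['t']=np.array(s['tvec'],float).ravel(); s['C']=-s['R'].T@s['t']
    if save: cv2.imwrite('pics/'+save,cv2.cvtColor(s['img'],cv2.COLOR_RGB2BGR))
    return s
def ray(s,u,v):
    u,v=np.asarray(u,float),np.asarray(v,float)
    return np.stack([(u-s['cx'])/s['f'],(v-s['cy'])/s['f'],np.ones_like(u)],-1)@s['R']
def onplane(s,u,v,z):
    d=ray(s,u,v); return s['C']+d*((z-s['C'][2])/d[...,2])[...,None]
def cloud(s):
    v,u=np.mgrid[:s['img'].shape[0],:s['img'].shape[1]]
    P=s['C']+ray(s,u,v)*s['z_map'][...,None]; P[s['z_map']<=0]=np.nan; return P
E
python3 - <<'E'
from h import *
for n in ('side','top','wrist'):
    s=snap(n,n+'0.png'); print(n,s['fovy'],s['cx'],s['cy'],s['C'].round(3),s['R'][2].round(3))
st=readout.sense(); print(st); print(manip.tip_extent)
E
```

```text
pics
side 52.381175017318455 257.9250309711045 190.26180309901005 [0.732 0.979 0.54 ] [-0.108 -0.902 -0.419]
top 48.942738105685414 253.85431961637065 189.1107704159927 [ 0.544 -0.088  1.085] [ 0.066  0.005 -0.998]
wrist 58.2756087417337 255.87470708835383 193.826725217401 [0.197 0.597 0.371] [ 0.234 -0.109 -0.966]
{'t': 0.15, 'q': array([ 9.66491472e-01,  5.28259799e-01,  1.43361507e+00,  3.37776367e-06,
        1.18139547e+00, -1.78505450e-01]), 'qd': array([ 1.00556783e-03, -2.74389837e-03, -3.86372931e-03,  7.66683664e-04,
       -6.73295881e-05, -1.98894438e-03]), 'tau': array([ 3.85086923e-05, -4.42743874e+01, -1.78276134e+01, -2.55002078e-04,
        5.56988292e-03, -7.32258457e-06]), 'tcp_pos': array([0.2578374 , 0.56877883, 0.25555172]), 'tool_rot': array([ 2.11295572e-01,  9.77421852e-01, -7.74807678e-04, -3.21451614e-04]), 'force': array([-0.16112022,  0.22190209,  0.26994677]), 'ft_torque': array([-0.02281093, -0.05603995,  0.01344829]), 'gripper_force': 0.0, 'finger_gap': 0.9994881154979688}
0.025
```

View pics/top0.png

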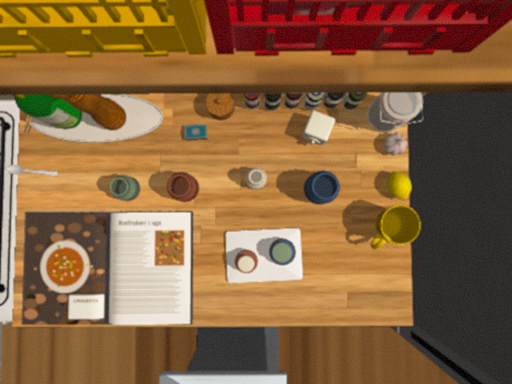

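View pics/side0.png

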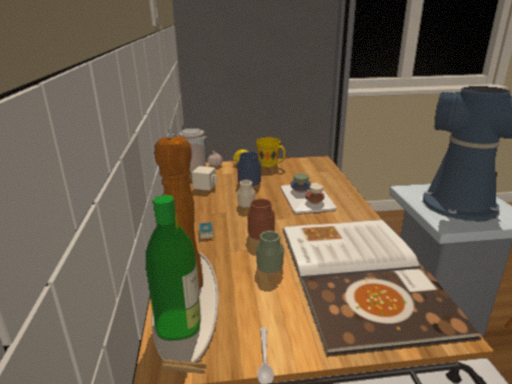

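The top view shows the canisters, green at (123,187), red (183,186), cream (256,177) and blue (322,187). The piles are cream on red at (246,262) and green on blue at (282,251), the timer is at (319,127) and the mug at (398,225). The side view shows the same things, with the piles at (316,193) and (300,182).

```bash
cat > m.py <<'E'
from h import *
s=snap('top'); P=cloud(s)
np.set_printoptions(precision=4,suppress=True)
def top(u,v,r=24,band=.006):
    w=P[v-r:v+r,u-r:u+r]; z=w[...,2]; h=np.nanpercentile(z,[99.5]); hi=np.nanmax(np.where(z<.2,z,np.nan))
    m=(np.abs(z-np.nanpercentile(z[z>hi-band],50))<band).astype(np.uint8)
    n,l,st,_=cv2.connectedComponentsWithStats(m); k=1+np.argmax(st[1:,4]); m=(l==k).astype(np.uint8)
    zt=np.median(z[m>0]); c,_=cv2.findContours(m,cv2.RETR_EXTERNAL,cv2.CHAIN_APPROX_NONE); c=max(c,key=len)[:,0]
    q=onplane(s,c[:,0]+u-r,c[:,1]+v-r,zt)[:,:2].astype(np.float32)
    e=cv2.fitEllipse(q*1000) # pixel-centres of border: half a pixel inside
    return np.r_[np.array(e[0])/1000,zt],np.array(e[1])
if __name__=='__main__':
    for n,u,v in [('green',123,187),('red',183,186),('cream',256,177),('blue',322,187),('Lcream',246,262),('Lgreen',282,251),('timer',319,127),('mug',398,225)]:
        print(n,*top(u,v))
    print('shelf',[(P[v,u]) for u,v in [(250,80),(250,70),(150,80),(350,80)]],'book',P[260,150],'tile',P[270,290],'bottles',P[100,292],'table',P[220,250])
    a=P[...,0];z=P[...,2]; m=(z<.2); print('pixel mm',1000*.98/s['f'])
E
python3 m.py
```

```text
green [0.6169 0.2407 0.0834] [42.6742 44.3266]
red [0.6183 0.095  0.0937] [49.7221 50.0983]
cream [ 0.6401 -0.0856  0.0744] [33.8144 34.2577]
blue [ 0.6151 -0.2462  0.1043] [60.6934 61.5215]
Lcream [ 0.4315 -0.0609  0.0594] [37.3588 37.8445]
Lgreen [ 0.4581 -0.1473  0.0593] [45.1118 46.1203]
timer [ 0.8204 -0.2286  0.0722] [ 0.0032 17.7962]
mug [ 0.5247 -0.4224  0.0934] [90.4861 92.0286]
shelf [array([ 0.6426, -0.0835,  0.7867]), array([ 0.6501, -0.0835,  0.7863]), array([ 0.6435, -0.011 ,  0.7853]), array([ 0.6426, -0.1557,  0.7856])] book [0.437  0.1798 0.0166] tile [ 0.4102 -0.1722  0.0095] bottles [ 0.8234 -0.1744  0.0893] table [ 0.5362 -0.0715 -0.0049]
pixel mm 2.323023170073313
```

```bash
cat >> h.py <<'E'
from scipy.spatial.transform import Rotation as Ro
RT=np.array([[0,1,0],[1,0,0],[0,0,-1.]])   # tool x=+Y, y=+X, z=-Z
def togo(x,y,z,R=RT):
    s=readout.sense(); A=Ro.from_quat(s['tool_rot'])
    print('turn',np.degrees((A.inv()*Ro.from_matrix(R)).as_rotvec()).round(1),'shift',(A.inv().apply(np.array([x,y,z])-s['tcp_pos'])*1000).round(1))
E
python3 - <<'E'
from h import *
print([ (a,getattr(manip,a)) for a in dir(manip) if a[0]!='_'],[a for a in dir(readout) if a[0]!='_'])
togo(.45,-.13,.25)
E
```

```text
[('PlanningError', <class 'station.PlanningError'>), ('tip_extent', 0.025)] ['sense']
turn [-0.1  0.  65.6] shift [-463.6 -557.1    6.3]
```

{"fn": "move_arm", "kwargs": {"rows": [[0, 0, 2, -10, -12, 0, 0], [0, 0, 6, -33, -40, 0, 0], [0, 0, 10, -59, -71, 0, 0], [0, 0, 14, -85, -102, 0, 0], [0, 0, 18, -111, -133, 1, 0], [0, 0, 22, -137, -164, 1, 0], [0, 0, 26, -163, -195, 2, 0], [0, 0, 30, -189, -226, 2, 0], [0, 0, 34, -215, -257, 3, 0], [0, 0, 38, -241, -288, 3, 0], [0, 0, 42, -267, -319, 3, 0], [0, 0, 46, -293, -350, 3, 0]], "squeeze": 30}}

```text
t: 1.2
tcp_pos: [0.3804, 0.1276, 0.2535]
tool_rot: [0.578, 0.816, 0.0, 0.0]
force: [0.5, -0.4, -0.2]
finger_gap: 1.004
gripper_force: 0.0
```

```bash
python3 -c "
from h import *
togo(.45,-.13,.25)"
```

```text
turn [ 0.   0.  19.4] shift [-266.1  -20.1    3.5]
```

{"fn": "move_arm", "kwargs": {"rows": [[0, 0, 3, -30, -3, 0, 0], [0, 0, 6, -60, -6, 0, 0], [0, 0, 9, -90, -8, 1, 0], [0, 0, 12, -120, -10, 2, 0], [0, 0, 15, -150, -12, 2, 0], [0, 0, 17, -180, -14, 3, 0], [0, 0, 18.5, -210, -16, 3, 0], [0, 0, 19, -237, -18, 3, 0], [0, 0, 19.4, -256, -20, 3, 0], [0, 0, 19.5, -266, -20, 3, 0], [0, 0, 19.5, -266, -20, 3, 0]]}}

```text
t: 2.12
tcp_pos: [0.4517, -0.1298, 0.2503]
tool_rot: [0.707, 0.707, 0.0, 0.001]
force: [-0.0, 1.2, 0.1]
finger_gap: 1.001
gripper_force: 0.0
```

Run:
```python
from h import *
s=snap('wrist','w1.png'); print(s['C'],s['R'][2],s['f']); st=readout.sense(); print(st['tcp_pos'],st['tool_rot'])
np.savez('w1.npz',**{k:s[k] for k in ('img','z_map','f','R','t','C','cx','cy')})
```

```text
[ 0.45054256 -0.06260108  0.36601071] [-6.55904998e-04 -2.60174378e-01 -9.65561424e-01] 344.4209402376719
[ 0.4507666  -0.12816527  0.25013181] [ 7.06987050e-01  7.07226404e-01  9.15801212e-05 -3.40961357e-04]
```

View pics/w1.png

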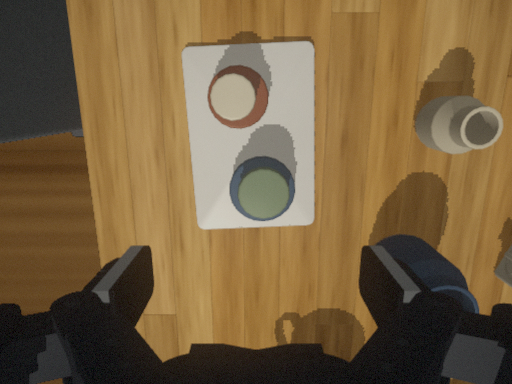

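The wrist view has image right = +x and up = +y. It shows the cream disc at (234,96) on the red one, the green disc at (264,192) on the blue one, the cream canister mouth at (480,128), and both open fingertips at about (150,250) and (365,250).

```bash
cat >> h.py <<'E'
def disc(s,u,v,tol=14,r=60):
    """centre, axes (px) of the flat-coloured disc under pixel u,v: Lab colour mask (a,b), contour, ellipse"""
    lab=cv2.cvtColor(cv2.GaussianBlur(s['img'],(3,3),0),cv2.COLOR_RGB2LAB).astype(float)
    c=np.median(lab[v-3:v+4,u-3:u+4].reshape(-1,3),0); d=np.abs(lab-c)
    m=((np.hypot(d[...,1],d[...,2])<tol)&(d[...,0]<3*tol)).astype(np.uint8); k=np.zeros_like(m); k[max(0,v-r):v+r,max(0,u-r):u+r]=1
    m=cv2.morphologyEx(m*k,cv2.MORPH_OPEN,np.ones((3,3)))
    l=cv2.connectedComponents(m)[1]; m=(l==l[v,u]).astype(np.uint8)
    q=cv2.convexHull(max(cv2.findContours(m,0,cv2.CHAIN_APPROX_NONE)[0],key=len))
    e=cv2.fitEllipse(q); return e,m
def tri(s1,p1,s2,p2):
    d1,d2=ray(s1,*p1),ray(s2,*p2); A=np.stack([d1,-d2],1); k=np.linalg.lstsq(A,s2['C']-s1['C'],rcond=None)[0]
    a,b=s1['C']+k[0]*d1,s2['C']+k[1]*d2; return (a+b)/2,np.linalg.norm(a-b)
E
python3 - <<'E'
from h import *
np.set_printoptions(precision=4,suppress=True)
w=dict(np.load('w1.npz')); t=snap('top'); P=cloud(w)
for n,a,b,D,h in [('cream',(234,96),(246,262),40,.0575),('green',(264,192),(282,251),49,.0575)]:
    e,m=disc(w,*a); f,m2=disc(t,*b,tol=10,r=18)
    zt=np.nanmedian(P[...,2][m>0]); X,g=tri(w,e[0],t,f[0])
    print(n,e[0],e[1],f[0],f[1],'depth z',zt,'tri',X,g,'plane',onplane(w,*e[0],zt),'diam',np.mean(e[1])*(w['C'][2]-zt)/.9656/w['f']*1000)
tile=P[200:220,210:230,2]; print('tile',np.nanmedian(tile),'table',np.nanmedian(P[100:200,340:380,2]))
# fingertips
for sl in [(slice(235,340),slice(80,155)),(slice(235,340),slice(360,430))]:
    q=P[sl].reshape(-1,3); q=q[q[:,2]>.15]; print('finger minz',np.nanpercentile(q[:,2],[1,5,20]),'x',np.nanmin(q[:,0]),np.nanmax(q[:,0]),'y',np.nanmin(q[:,1]),np.nanmax(q[:,1]))
E
```

```text
cream (232.34852600097656, 96.90583801269531) (44.20418930053711, 46.327396392822266) (243.77198791503906, 262.1022033691406) (9.26156997680664, 14.527243614196777) depth z 0.05802933434392599 tri [ 0.4254 -0.0563 -0.0287] 0.0040274373892671645 plane [ 0.4302 -0.0591  0.058 ] diam 41.918697413770744
green (263.0984802246094, 193.41934204101562) (49.42607116699219, 52.125343322753906) (280.7502746582031, 252.81982421875) (27.303428649902344, 44.2933235168457) depth z 0.0578896082676606 tri [ 0.457  -0.1467  0.0528] 0.00026760816328047623 plane [ 0.457  -0.1452  0.0579] diam 47.04252411018593
tile 0.0060945865876278205 table -0.002141969428643975
finger minz [0.2383 0.2423 0.2525] x 0.3935178840216527 0.4264681029467433 y -0.139493946641613 -0.1096786361457574
finger minz [0.2391 0.2429 0.2527] x 0.4740940307872591 0.5070228393693523 y -0.14003672497783448 -0.10996187177514247
```

```bash
python3 -c "
from h import *
togo(.4308,-.0600,.16)"
```

```text
turn [-0.1 -0.1  0.1] shift [ 67.1 -19.2  90.1]
```

{"fn": "move_arm", "kwargs": {"rows": [[0, 0, 0, 10, -3, 10, 0], [0, 0, 0, 32, -9, 35, 0], [0, 0, 0, 54, -15, 62, 0], [0, 0, 0, 64, -18, 82, 0], [0, 0, 0, 67, -19, 90, 0], [0, 0, 0, 67, -19, 90, 0]]}}

```text
t: 2.72
tcp_pos: [0.4287, -0.0577, 0.1587]
tool_rot: [0.705, 0.709, -0.001, -0.003]
force: [-0.5, -0.1, 0.1]
finger_gap: 0.999
gripper_force: 0.0
```

Run:
```python
from h import *
np.set_printoptions(precision=4,suppress=True)
w=dict(np.load('w1.npz')); s=snap('wrist','w2.png'); P=cloud(s)
def proj(s,X):
    c=s['R']@np.array(X)+s['t']; return c[:2]/c[2]*s['f']+[s['cx'],s['cy']]
for n,a,X0 in [('cream',(234,96),(.4305,-.06,.058)),('green',(264,192),(.457,-.146,.058))]:
    e,_=disc(w,*a); p=proj(s,X0).astype(int); print(p)
    if not 10<p[1]<374: continue
    f,m=disc(s,*p,r=75); zt=np.nanmedian(P[...,2][m>0]); X,g=tri(w,e[0],s,f[0])
    print(n,f,'depth z',zt,'tri',X,g,'plane',onplane(s,*f[0],zt))
togo(.4308,-.06,.061)
```

```text
[261 210]
cream ((230.65438842773438, 207.342041015625), (114.81636810302734, 165.1231231689453), 171.15042114257812) depth z 0.006361459056058255 tri [ 0.42   -0.0586  0.0563] 0.020195880957945177 plane [ 0.4057 -0.0736  0.0064]
[297 324]
green ((297.4809265136719, 322.877197265625), (55.37849426269531, 67.17276000976562), 85.39110565185547) depth z 0.05781782259514315 tri [ 0.4571 -0.1455  0.0567] 0.0001613827356953357 plane [ 0.4571 -0.1447  0.0578]
turn [-0.2 -0.1  0.3] shift [-1.3  0.9 98.8]
```

View pics/w2.png

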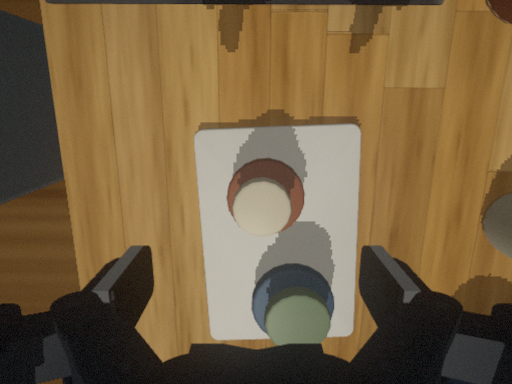

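The cream disc is at about (262,208) and the green one at (298,320), both between the fingers. The cream mask ran over into the white tile, so I'll tighten the tolerance and redo it.

Run:
```python
from h import *
np.set_printoptions(precision=4,suppress=True)
w=dict(np.load('w1.npz')); s=snap('wrist'); P=cloud(s)
for tol in (5,7,9):
    e,_=disc(w,234,96,tol=tol); f,m=disc(s,261,208,tol=tol,r=40); zt=np.nanmedian(P[...,2][m>0]); X,g=tri(w,e[0],s,f[0])
    print(e[1],f,'depth z',zt,'tri',X,g,'plane',onplane(s,*f[0],zt))
togo(.4308,-.06,.061)
```

```text
(42.11104965209961, 44.482879638671875) ((258.26129150390625, 207.4214630126953), (53.712066650390625, 55.428260803222656), 85.37852478027344) depth z 0.05797124429517925 tri [ 0.4301 -0.0593  0.058 ] 0.00016623690274005323 plane [ 0.43   -0.0593  0.058 ]
(42.77018737792969, 44.799991607666016) ((257.9682922363281, 207.800048828125), (55.083839416503906, 57.249019622802734), 62.10829544067383) depth z 0.05794641819438649 tri [ 0.4301 -0.0592  0.059 ] 0.0004380466487901699 plane [ 0.4299 -0.0596  0.0579]
(43.107025146484375, 45.3491096496582) ((237.4645233154297, 209.04515075683594), (83.1669921875, 98.09922790527344), 101.03258514404297) depth z 0.057453189274537256 tri [ 0.4234 -0.0594  0.0608] 0.013957713814982379 plane [ 0.4163 -0.0607  0.0575]
turn [-0.  -0.   0.2] shift [-0.2 -0.6 99.5]
```

{"fn": "move_arm", "kwargs": {"rows": [[0, 0, 0, 0, -1, 15, 0], [0, 0, 0, 0, -1, 45, 0], [0, 0, 0, 0, -1, 72, 0], [0, 0, 0, 0, -1, 90, 0], [0, 0, 0, 0, -1, 98, 0], [0, 0, 0, 0, -1, 99, 0.1], [0, 0, 0, 0, -1, 99, 0.3], [0, 0, 0, 0, -1, 99, 0.7], [0, 0, 0, 0, -1, 99, 0.7], [0, 0, 0, 0, -1, 99, 0.7], [0, 0, 0, 0, -1, 99, 0.7], [0, 0, 0, 0, -1, 99, 0.7]]}}

```text
t: 3.82
tcp_pos: [0.4317, -0.0613, 0.0626]
tool_rot: [0.706, 0.708, 0.001, 0.002]
force: [0.7, -0.6, 4.9]
finger_gap: 0.452
gripper_force: 29.5
```

{"fn": "move_arm", "kwargs": {"rows": [[0, 0, 0, 0, 0, -8, 0.7], [0, 0, 0, 0, 0, -25, 0.7], [0, 0, 0, -3, 8, -50, 0.7], [0, 0, 0, -12, 30, -75, 0.7], [0, 0, 0, -22, 60, -95, 0.7], [0, 0, 0, -34, 95, -112, 0.7], [0, 0, 0, -46, 130, -123, 0.7], [0, 0, 0, -57, 163, -129, 0.7], [0, 0, 0, -66, 188, -129, 0.7], [0, 0, 0, -72, 204, -129, 0.7], [0, 0, 0, -74, 209, -129, 0.7], [0, 0, 0, -74, 209, -129, 0.7]]}}

```text
t: 4.82
tcp_pos: [0.6402, -0.1348, 0.1907]
tool_rot: [0.707, 0.708, 0.0, 0.0]
force: [-1.1, 0.6, -0.4]
finger_gap: 0.449
gripper_force: 30.3
```

```bash
cat >> h.py <<'E'
def proj(s,X):
    c=s['R']@np.array(X)+s['t']; return c[:2]/c[2]*s['f']+[s['cx'],s['cy']]
def keep(s,n): np.savez(n,**{k:s[k] for k in ('img','z_map','f','R','t','C','cx','cy')})
def rim(s,X0,r=40,tall=.2):
    """outer rim of a canister near X0: mask of the pixels at rim height, contour, ellipse, centre cast on the rim plane"""
    P=cloud(s); d=np.hypot(P[...,0]-X0[0],P[...,1]-X0[1])
    z=P[...,2]; k=(d<r/1000)&(abs(z-X0[2])<.008); zt=np.median(z[k]); m=(k&(abs(z-zt)<.004)).astype(np.uint8)
    m=cv2.morphologyEx(m,cv2.MORPH_CLOSE,np.ones((3,3)))
    n,l,st,_=cv2.connectedComponentsWithStats(m); m=(l==1+np.argmax(st[1:,4])).astype(np.uint8)
    q=cv2.convexHull(max(cv2.findContours(m,0,cv2.CHAIN_APPROX_NONE)[0],key=len))[:,0]
    W=onplane(s,q[:,0],q[:,1],zt)[:,:2].astype(np.float32)*1000; c=cv2.fitEllipse(W)
    return np.r_[np.array(c[0])/1000,zt],c[1],cv2.fitEllipse(q)[0]
E
python3 - <<'E'
from h import *
np.set_printoptions(precision=4,suppress=True)
w=dict(np.load('w1.npz')); s=snap('wrist','w3.png'); keep(s,'w3.npz')
a=rim(w,(.640,-.086,.074)); b=rim(s,(.640,-.086,.074)); print(a,b,tri(w,a[2],s,b[2]))
print(readout.sense()['tcp_pos'],readout.sense()['finger_gap'])
E
```

```text
(array([ 0.6381, -0.0841,  0.072 ]), (35.84511947631836, 38.17250442504883), (479.2984313964844, 126.77164459228516)) (array([ 0.6395, -0.0841,  0.0728]), (35.33785629272461, 35.4556884765625), (257.0318908691406, 126.0445556640625)) (array([ 0.6395, -0.0839,  0.0698]), np.float64(5.7558855766032215e-05))
[ 0.6387 -0.1342  0.1903] 0.4499549373645858
```

View pics/w3.png

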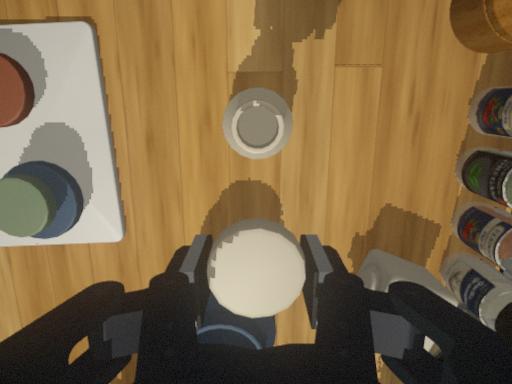

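The cream lid hangs level between the fingers at (256,268). The open mouth of the cream canister is at (257,125).

Run:
```python
from h import *
np.set_printoptions(precision=4,suppress=True)
s=dict(np.load('w3.npz')); P=cloud(s)
f,m=disc(s,256,268,tol=10,r=60); z=np.nanmedian(P[...,2][m>0]); L=onplane(s,*f[0],z)
print(f,z,L,'shift',(np.array([.6395,-.0841])-L[:2])*1000)
q=P[m>0]; A=np.c_[q[:,:2],np.ones(len(q))]; c=np.linalg.lstsq(A[~np.isnan(q[:,2])],q[~np.isnan(q[:,2]),2],rcond=None)[0]; print('slope deg',np.degrees(c[:2]))
```

```text
((256.2710266113281, 273.376708984375), (86.8963394165039, 95.06221771240234), 87.45050048828125) 0.185945289185115 [ 0.639  -0.1319  0.1859] shift [ 0.4741 47.8306]
slope deg [-4.0699 15.5131]
```

```bash
cat >> h.py <<'E'
def held(s,X0,r,canister,spread=.004):
    """top face of the held lid: robust plane through the cloud near X0, then its contour"""
    P=cloud(s); d=np.hypot(P[...,0]-X0[0],P[...,1]-X0[1]); zt=np.nanmedian(P[...,2][d<.008])
    k=(d<r)&(abs(P[...,2]-zt)<.006)
    for _ in range(4):
        q=P[k]; c=np.linalg.lstsq(np.c_[q[:,:2],np.ones(len(q))],q[:,2],rcond=None)[0]
        k=(d<r)&(abs(P[...,2]-(P[...,0]*c[0]+P[...,1]*c[1]+c[2]))<.0015)
    m=cv2.morphologyEx(k.astype(np.uint8),cv2.MORPH_OPEN,np.ones((5,5)))
    v,u=np.nonzero(m); W=onplane(s,u,v,zt)[:,:2]; lo,hi=W[:,1].min(),W[:,1].max()
    b=np.array([(W[:,0].min()+W[:,0].max())/2,(lo+hi)/2])
    print('top z',zt.round(4),'slope deg',np.degrees(c[:2]).round(1),'x ext',(W[:,0].min()*1000).round(1),(W[:,0].max()*1000).round(1),'y ext',(lo*1000).round(1),(hi*1000).round(1),'centre',b.round(4),'shift to canister',((np.array(canister)-b)*1000).round(1))
E
python3 - <<'E'
from h import *
s=dict(np.load('w3.npz')); held(s,(.639,-.134),.022,(.6395,-.0841))
E
```

```text
top z 0.1859 slope deg [ 0.  -0.2] x ext 619.5 657.2 y ext -150.8 -113.3 centre [ 0.6384 -0.1321] shift to canister [ 1.1 48. ]
```

{"fn": "move_arm", "kwargs": {"rows": [[0, 0, 0, 12, 0, 0, 0.7], [0, 0, 0, 34, 1, 5, 0.7], [0, 0, 0, 46, 1, 25, 0.7], [0, 0, 0, 48, 1, 50, 0.7], [0, 0, 0, 48, 1, 72, 0.7], [0, 0, 0, 48, 1, 84, 0.7], [0, 0, 0, 48, 1, 90, 0.7], [0, 0, 0, 48, 1, 94, 0.7], [0, 0, 0, 48, 1, 97, 0.7], [0, 0, 0, 48, 1, 97, 0.7]]}}

```text
t: 5.7
tcp_pos: [0.6445, -0.0871, 0.0982]
tool_rot: [0.707, 0.708, 0.003, 0.005]
force: [-0.7, 0.5, 11.7]
finger_gap: 0.448
gripper_force: 37.7
```

Run:
```python
from h import *
s=snap('wrist','w4.png'); st=readout.sense(); print(st['tcp_pos'],st['force'],st['ft_torque'],st['tool_rot'])
held(s,(.640,-.084),.022,(.6395,-.0841)); 
w=snap('side'); u,v=proj(w,(.64,-.085,.09)).astype(int); c=w['img'][v-50:v+50,u-60:u+60]
a=cv2.resize(c,(480,400),interpolation=cv2.INTER_CUBIC); b=cv2.resize(s['img'][150:384],(656,300))
o=np.zeros((400,800,3),np.uint8); o[:,:400]=a[:,40:440]; b=cv2.resize(s['img'][130:384,130:386],(400,400)); o[:,400:]=b
cv2.imwrite('pics/c4.png',o[...,::-1])
```

```text
[ 0.64423733 -0.086982    0.09818661] [-0.84734701  1.46339549 12.450724  ] [ 0.27430065 -0.19972474  0.0664582 ] [0.70661327 0.70758165 0.00276685 0.00427171]
top z 0.0935 slope deg [ 0.6 -0.3] x ext 623.9 661.6 y ext -103.0 -65.9 centre [ 0.6428 -0.0844] shift to canister [-3.3  0.3]
```

View pics/c4.png

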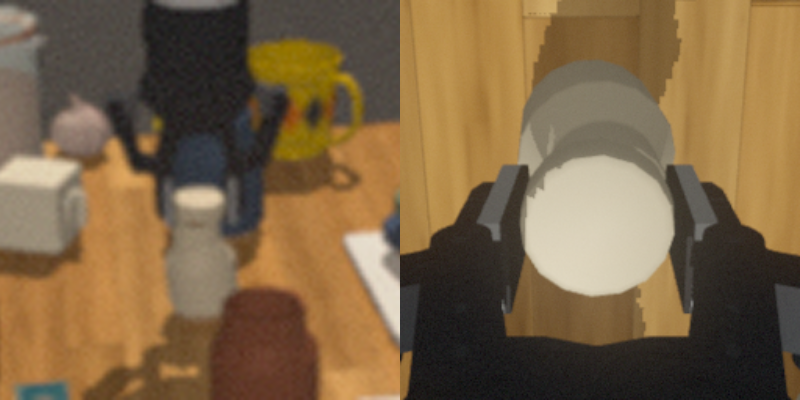

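The lid is level over the mouth but about 6 mm high, and the arm is pushed about 3 mm to +x. Probably a fingertip or the cork is on the rim, so I'll back off and measure again.

{"fn": "move_arm", "kwargs": {"rows": [[0, 0, 0, 0, 0, -5, 0.7], [0, 0, 0, 0, 0, -15, 0.7], [0, 0, 0, 0, 0, -30, 0.7], [0, 0, 0, -8, 0, -46, 0.7], [0, 0, 0, -25, 0, -57, 0.7], [0, 0, 0, -40, 0, -57, 0.7], [0, 0, 0, -48, 0, -57, 0.7], [0, 0, 0, -48, 0, -57, 0.7], [0, 0, 0, -48, 0, -57, 0.7]]}}

```text
t: 6.55
tcp_pos: [0.6399, -0.1348, 0.1493]
tool_rot: [0.707, 0.707, -0.0, -0.001]
force: [-1.6, -0.6, -0.5]
finger_gap: 0.449
gripper_force: 30.3
```

Run:
```python
from h import *
np.set_printoptions(precision=4,suppress=True)
s=snap('wrist','w5.png'); st=readout.sense(); print(st['tcp_pos'],st['force'],st['tool_rot'])
b=rim(s,(.640,-.085,.074)); print(b)
held(s,st['tcp_pos'],.024,b[0][:2])
import m
print(m.top(256,177))
```

```text
[ 0.6398 -0.1342  0.1491] [ 0.0956  0.2433 -0.7485] [ 0.7068  0.7074 -0.0004 -0.0015]
(array([ 0.6396, -0.0841,  0.0728]), (35.384769439697266, 35.42471694946289), (258.22705078125, 131.55084228515625))
top z 0.1443 slope deg [-0.3 -0. ] x ext 619.9 657.6 y ext -150.8 -113.3 centre [ 0.6387 -0.1321] shift to canister [ 0.9 47.9]
(array([ 0.6318, -0.1105,  0.4541]), array([19.5559, 35.1069]))
```

{"fn": "move_arm", "kwargs": {"rows": [[0, 0, 0, 14, 0, 0, 0.7], [0, 0, 0, 36, 0.5, 4, 0.7], [0, 0, 0, 47, 0.5, 16, 0.7], [0, 0, 0, 48.5, 0.5, 32, 0.7], [0, 0, 0, 48.5, 0.5, 43, 0.7], [0, 0, 0, 48.5, 0.5, 48, 0.7], [0, 0, 0, 48.5, 0.5, 50, 0.7], [0, 0, 0, 48.5, 0.5, 50, 0.7]]}}

```text
t: 7.32
tcp_pos: [0.641, -0.0859, 0.0997]
tool_rot: [0.707, 0.708, -0.0, -0.0]
force: [0.5, -0.3, -0.7]
finger_gap: 0.451
gripper_force: 30.3
```

Run:
```python
from h import *
s=snap('wrist','w6.png'); st=readout.sense(); print(st['tcp_pos'],st['force'],st['tool_rot'])
held(s,st['tcp_pos'],.024,(.6396,-.0841))
```

```text
[ 0.6414439  -0.08620374  0.10036082] [-0.37455743 -0.02998819 -0.05937513] [7.06595154e-01 7.07618031e-01 6.93510006e-05 8.25324698e-05]
top z 0.095 slope deg [-0. -0.] x ext 620.5 658.8 y ext -101.8 -64.3 centre [ 0.6396 -0.0831] shift to canister [-0. -1.]
```

{"fn": "move_arm", "kwargs": {"rows": [[0, 0, 0, -0.5, 0, 0, 0.5], [0, 0, 0, -0.5, 0, 0, 0.4], [0, 0, 0, -0.5, 0, 0, 0.3], [0, 0, 0, -0.5, 0, 0, 0.2], [0, 0, 0, -0.5, 0, -5, 0.1], [0, 0, 0, -0.5, 0, -15, 0], [0, 0, 0, -0.5, 0, -30, 0], [0, 0, 0, -0.5, 0, -50, 0], [0, 0, 0, -20, 0, -70, 0], [0, 0, 0, -45, 0, -80, 0], [0, 0, 0, -50, 0, -80, 0], [0, 0, 0, -50, 0, -80, 0]]}}

```text
t: 8.37
tcp_pos: [0.642, -0.138, 0.1821]
tool_rot: [0.707, 0.707, 0.001, 0.002]
force: [-0.8, 0.3, -0.4]
finger_gap: 1.001
gripper_force: 0.0
```

Run:
```python
from h import *
s=snap('wrist','w7.png'); st=readout.sense(); print(st['tcp_pos'],st['force'],st['finger_gap'])
held(s,(.6396,-.0835),.024,(.6396,-.0841)); P=cloud(s); print('table',np.nanmedian(P[20:80,330:400,2]))
```

```text
[ 0.64113393 -0.13645803  0.1808859 ] [-0.01352159  0.34052456 -0.27908139] 1.000525465760609
top z 0.0871 slope deg [-0.2  0. ] x ext 621.7 658.5 y ext -102.9 -65.7 centre [ 0.6401 -0.0843] shift to canister [-0.5  0.2]
table -0.002032418486089732
```

View pics/w7.png

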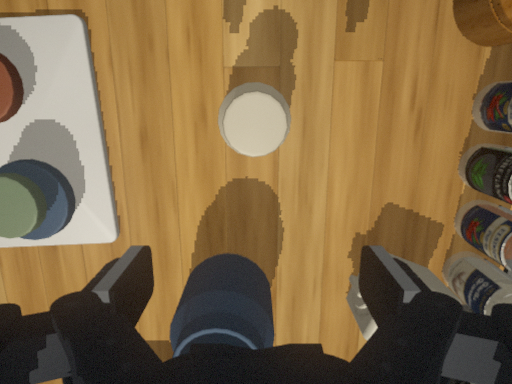

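The cream lid is level and seated: disc top 0.089 m above the table reading, 0.5 mm off centre. Next is the green lid.

```bash
python3 -c "
from h import *
togo(.458,-.1465,.064)"
```

```text
turn [ 0. -0.  0.] shift [ -10.1 -183.2  116.8]
```

{"fn": "move_arm", "kwargs": {"rows": [[0, 0, 0, -1, -12, 0, 0], [0, 0, 0, -3, -45, 0, 0], [0, 0, 0, -5, -82, 0, 0], [0, 0, 0, -7, -118, 5, 0], [0, 0, 0, -9, -152, 20, 0], [0, 0, 0, -10, -174, 42, 0], [0, 0, 0, -10, -182, 68, 0], [0, 0, 0, -10, -183, 90, 0], [0, 0, 0, -10, -183, 98, 0], [0, 0, 0, -10, -183, 98, 0]]}}

```text
t: 9.25
tcp_pos: [0.457, -0.1448, 0.0804]
tool_rot: [0.706, 0.708, -0.001, -0.003]
force: [0.8, 0.7, -0.7]
finger_gap: 1.001
gripper_force: 0.0
```

Run:
```python
from h import *
s=snap('wrist','w8.png'); st=readout.sense(); print(st['tcp_pos'],st['force'])
held(s,(.4575,-.1455),.027,(0,0)); togo(.458,-.1465,.064)
```

```text
[ 0.45808151 -0.14547412  0.08152942] [-0.0106106  -0.38051998 -0.14462759]
top z 0.058 slope deg [-0.1 -0.1] x ext 434.0 480.3 y ext -168.6 -121.8 centre [ 0.4571 -0.1452] shift to canister [-457.1  145.2]
turn [-0.1 -0.1  0.1] shift [-1.1 -0.  17.5]
```

{"fn": "move_arm", "kwargs": {"rows": [[0, 0, 0, -0.5, 0, 10, 0], [0, 0, 0, -0.5, 0, 16, 0], [0, 0, 0, -0.5, 0, 17, 0.2], [0, 0, 0, -0.5, 0, 17, 0.6], [0, 0, 0, -0.5, 0, 17, 0.6], [0, 0, 0, -0.5, 0, 17, 0.6], [0, 0, 0, -0.5, 0, 17, 0.6], [0, 0, 0, -0.5, 0, 17, 0.6]]}}

```text
t: 9.97
tcp_pos: [0.4586, -0.147, 0.0659]
tool_rot: [0.707, 0.708, 0.0, 0.001]
force: [0.7, 1.2, 4.6]
finger_gap: 0.558
gripper_force: 30.8
```

{"fn": "move_arm", "kwargs": {"rows": [[0, 0, 0, 0, 0, -8, 0.6], [0, 0, 0, 0, 0, -28, 0.6], [0, 0, 0, 5, 2, -58, 0.6], [0, 0, 0, 20, 8, -90, 0.6], [0, 0, 0, 48, 20, -112, 0.6], [0, 0, 0, 80, 36, -124, 0.6], [0, 0, 0, 114, 52, -126, 0.6], [0, 0, 0, 149, 68, -126, 0.6], [0, 0, 0, 184, 85, -126, 0.6], [0, 0, 0, 219, 102, -126, 0.6], [0, 0, 0, 253, 119, -126, 0.6], [0, 0, 0, 284, 134, -126, 0.6]]}}

```text
t: 10.97
tcp_pos: [0.5922, 0.1396, 0.1917]
tool_rot: [0.706, 0.708, 0.0, 0.0]
force: [0.7, -0.5, -1.3]
finger_gap: 0.556
gripper_force: 31.2
```

{"fn": "move_arm", "kwargs": {"rows": [[0, 0, 0, 26, 13, 0, 0.6], [0, 0, 0, 44, 21, 0, 0.6], [0, 0, 0, 53, 25, 0, 0.6], [0, 0, 0, 53, 25, 0, 0.6], [0, 0, 0, 53, 25, 0, 0.6], [0, 0, 0, 53, 25, 0, 0.6]]}}

```text
t: 11.47
tcp_pos: [0.6158, 0.1891, 0.1912]
tool_rot: [0.707, 0.707, -0.001, -0.0]
force: [-0.2, -0.5, -0.9]
finger_gap: 0.555
gripper_force: 31.2
```

```bash
cat > place.py <<'E'
import sys
from h import *
np.set_printoptions(precision=4,suppress=True)
def go(name,X0,r,png):
    s=snap('wrist',png); keep(s,png[:-3]+'npz'); st=readout.sense(); print(st['tcp_pos'],st['force'],st['finger_gap'])
    b=rim(s,X0); print(b); held(s,st['tcp_pos'],r,b[0][:2]); return s,b
E
python3 - <<'E'
from place import *
go('green',(.616,.241,.083),.029,'w9.png')
E
```

```text
[0.616  0.1889 0.1912] [ 0.012  -0.8816 -0.7173] 0.5551335798286671
(array([0.6165, 0.2429, 0.0828]), (44.305702209472656, 44.45436096191406), (259.4337158203125, 121.7356948852539))
top z 0.183 slope deg [-0.3 -0.1] x ext 590.3 638.0 y ext 167.0 213.8 centre [0.6142 0.1904] shift to canister [ 2.3 52.5]
```

{"fn": "move_arm", "kwargs": {"rows": [[0, 0, 0, 12, 0, 0, 0.6], [0, 0, 0, 36, 1, 2, 0.6], [0, 0, 0, 50, 2, 14, 0.6], [0, 0, 0, 52.5, 2, 35, 0.6], [0, 0, 0, 52.5, 2, 57, 0.6], [0, 0, 0, 52.5, 2, 70, 0.6], [0, 0, 0, 52.5, 2, 76, 0.6], [0, 0, 0, 52.5, 2, 79, 0.6], [0, 0, 0, 52.5, 2, 81, 0.6], [0, 0, 0, 52.5, 2, 81, 0.6]]}}

```text
t: 12.35
tcp_pos: [0.6192, 0.2428, 0.1107]
tool_rot: [0.707, 0.708, 0.0, 0.0]
force: [0.5, -0.1, 0.2]
finger_gap: 0.558
gripper_force: 31.2
```

Run:
```python
from h import *
s=snap('wrist','w10.png'); st=readout.sense(); print(st['tcp_pos'],st['force'],st['tool_rot'])
held(s,st['tcp_pos'],.029,(.6165,.2429))
```

```text
[0.61931727 0.24283681 0.11112039] [ 0.43725772  0.08116408 -0.2457481 ] [7.06605203e-01 7.07607550e-01 6.64394943e-04 4.48079207e-04]
top z 0.1027 slope deg [-0.2 -0.1] x ext 594.8 641.6 y ext 221.3 267.6 centre [0.6182 0.2445] shift to canister [-1.7 -1.6]
```

{"fn": "move_arm", "kwargs": {"rows": [[0, 0, 0, -1, -1.2, 1, 0.6], [0, 0, 0, -1, -1.2, 3, 0.6], [0, 0, 0, -1, -1.2, 4, 0.6], [0, 0, 0, -1, -1.2, 4, 0.6]]}}

```text
t: 12.73
tcp_pos: [0.6176, 0.2419, 0.1065]
tool_rot: [0.706, 0.708, 0.0, 0.0]
force: [0.2, -0.6, -0.3]
finger_gap: 0.557
gripper_force: 31.3
```

Run:
```python
from h import *
s=snap('wrist','w11.png'); st=readout.sense(); print(st['tcp_pos'],st['force'],st['tool_rot'])
held(s,st['tcp_pos'],.029,(.6165,.2429))
```

```text
[0.61764825 0.24191975 0.10655844] [ 0.8705886   0.09082828 -0.54213102] [7.06467316e-01 7.07745583e-01 2.69796544e-04 2.20998561e-04]
top z 0.0985 slope deg [-0.1 -0. ] x ext 592.4 639.1 y ext 220.4 266.6 centre [0.6158 0.2435] shift to canister [ 0.7 -0.6]
```

{"fn": "move_arm", "kwargs": {"rows": [[0, 0, 0, -0.5, 0.5, 1, 0.6], [0, 0, 0, -0.5, 0.5, 1, 0.35], [0, 0, 0, -0.5, 0.5, 1, 0.25], [0, 0, 0, -0.5, 0.5, 0, 0.1], [0, 0, 0, -0.5, 0.5, -8, 0], [0, 0, 0, -0.5, 0.5, -25, 0], [0, 0, 0, -5, 0, -50, 0], [0, 0, 0, -25, 0, -75, 0], [0, 0, 0, -45, 0, -88, 0], [0, 0, 0, -53, 0, -88, 0], [0, 0, 0, -53, 0, -88, 0]]}}

```text
t: 13.7
tcp_pos: [0.6182, 0.1873, 0.1956]
tool_rot: [0.707, 0.707, 0.001, 0.001]
force: [0.4, -0.2, -0.9]
finger_gap: 1.001
gripper_force: 0.0
```

Run:
```python
from h import *
s=snap('wrist','w12.png'); st=readout.sense(); print(st['tcp_pos'],st['force'],st['finger_gap'])
held(s,(.6165,.2429),.029,(.6165,.2429)); togo(.431,-.06,.14)
```

```text
[0.61725452 0.18836736 0.19429921] [ 0.277658   -0.06671175  0.76050941] 1.002732079572189
top z 0.0971 slope deg [-0.2  0. ] x ext 593.3 639.5 y ext 219.5 265.5 centre [0.6164 0.2425] shift to canister [0.1 0.4]
turn [-0. -0. -0.] shift [-248.4 -186.2   54.3]
```

Green is seated too: top at 0.0971 with a −2 mm camera bias, level, 0.4 mm off. Next is the red lid.

{"fn": "move_arm", "kwargs": {"rows": [[0, 0, 0, -12, -9, 0, 0], [0, 0, 0, -40, -30, 0, 0], [0, 0, 0, -70, -52, 0, 0], [0, 0, 0, -100, -75, 0, 0], [0, 0, 0, -130, -97, 5, 0], [0, 0, 0, -160, -120, 15, 0], [0, 0, 0, -190, -142, 27, 0], [0, 0, 0, -217, -162, 39, 0], [0, 0, 0, -237, -178, 49, 0], [0, 0, 0, -247, -185, 54, 0], [0, 0, 0, -248, -186, 54, 0], [0, 0, 0, -248, -186, 54, 0]]}}

```text
t: 14.75
tcp_pos: [0.4314, -0.059, 0.1394]
tool_rot: [0.707, 0.707, -0.0, -0.001]
force: [0.6, -0.1, 0.1]
finger_gap: 0.999
gripper_force: 0.0
```

Run:
```python
from h import *
np.set_printoptions(precision=4,suppress=True)
s=snap('wrist','w13.png'); keep(s,'w13.npz'); st=readout.sense(); print(st['tcp_pos'])
held(s,(.431,-.0595),.033,(0,0)); held(s,(.4575,-.146),.037,(0,0))
p=proj(s,(.431,-.0595,.032)).astype(int); e,m=disc(s,*p,tol=18,r=70); print(p,e,onplane(s,*e[0],.032))
togo(.431,-.06,.04)
```

```text
[ 0.4323 -0.0588  0.1399]
top z 0.032 slope deg [-0.1 -0.1] x ext 405.4 460.9 y ext -86.4 -30.8 centre [ 0.4331 -0.0586] shift to canister [-433.1   58.6]
top z 0.0319 slope deg [-0.  -0.2] x ext 423.7 487.9 y ext -171.5 -115.8 centre [ 0.4558 -0.1437] shift to canister [-455.8  143.7]
[257 204] ((261.4020690917969, 201.76426696777344), (82.23370361328125, 83.84040069580078), 86.16913604736328) [ 0.4334 -0.0572  0.032 ]
turn [-0.  -0.   0.1] shift [-1.3 -1.2 99.9]
```

View pics/w13.png

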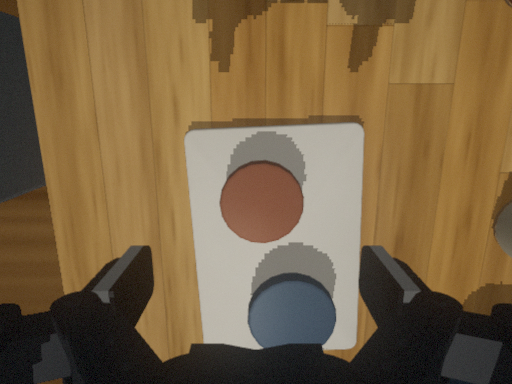

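The red disc is at (262,202) and the blue one at (292,315), both clear on the tile. Red's top reads 0.032, as expected.

{"fn": "move_arm", "kwargs": {"rows": [[0, 0, 0, -1, 1, 15, 0], [0, 0, 0, -1, 1.7, 45, 0], [0, 0, 0, -1, 1.7, 75, 0], [0, 0, 0, -1, 1.7, 94, 0], [0, 0, 0, -1, 1.7, 102, 0], [0, 0, 0, -1, 1.7, 103, 0.2], [0, 0, 0, -1, 1.7, 103, 0.5], [0, 0, 0, -1, 1.7, 103, 0.5], [0, 0, 0, -1, 1.7, 103, 0.5], [0, 0, 0, -1, 1.7, 103, 0.5], [0, 0, 0, -1, 1.7, 103, 0.5]]}}

```text
t: 15.72
tcp_pos: [0.4343, -0.0606, 0.0382]
tool_rot: [0.706, 0.708, 0.0, 0.001]
force: [1.4, 0.8, 4.0]
finger_gap: 0.659
gripper_force: 32.3
```

{"fn": "move_arm", "kwargs": {"rows": [[0, 0, 0, 0, 0, -8, 0.5], [0, 0, 0, 0, 0, -28, 0.5], [0, 0, 0, 3, 5, -58, 0.5], [0, 0, 0, 12, 20, -88, 0.5], [0, 0, 0, 26, 46, -112, 0.5], [0, 0, 0, 43, 77, -130, 0.5], [0, 0, 0, 60, 108, -143, 0.5], [0, 0, 0, 77, 139, -151, 0.5], [0, 0, 0, 91, 165, -152, 0.5], [0, 0, 0, 99, 180, -152, 0.5], [0, 0, 0, 102, 184, -152, 0.5], [0, 0, 0, 102, 184, -152, 0.5]]}}

```text
t: 16.72
tcp_pos: [0.6175, 0.0426, 0.1895]
tool_rot: [0.706, 0.708, -0.0, -0.0]
force: [-0.2, -0.9, -0.9]
finger_gap: 0.661
gripper_force: 32.3
```

Run:
```python
from place import *
go('red',(.618,.095,.093),.033,'w14.png')
```

```text
[0.6162 0.042  0.1891] [-0.6177  0.2645 -0.2105] 0.6615141434490392
(array([0.6178, 0.0972, 0.0928]), (53.34024429321289, 53.413299560546875), (259.0100402832031, 121.11827087402344))
top z 0.1831 slope deg [-0.2 -0. ] x ext 588.3 644.4 y ext 16.1 71.4 centre [0.6164 0.0437] shift to canister [ 1.5 53.5]
```

{"fn": "move_arm", "kwargs": {"rows": [[0, 0, 0, 12, 0, 0, 0.5], [0, 0, 0, 36, 1, 2, 0.5], [0, 0, 0, 50, 1, 12, 0.5], [0, 0, 0, 53, 1, 30, 0.5], [0, 0, 0, 53, 1, 50, 0.5], [0, 0, 0, 53, 1, 63, 0.5], [0, 0, 0, 53, 1, 69, 0.5], [0, 0, 0, 53, 1, 71, 0.5], [0, 0, 0, 53, 1, 71, 0.5], [0, 0, 0, 53, 1, 71, 0.5]]}}

```text
t: 17.6
tcp_pos: [0.6186, 0.0948, 0.1189]
tool_rot: [0.707, 0.708, 0.0, 0.0]
force: [-0.3, 0.1, -0.6]
finger_gap: 0.661
gripper_force: 32.3
```

Run:
```python
from h import *
s=snap('wrist','w15.png'); st=readout.sense(); print(st['tcp_pos'],st['force'],st['tool_rot'])
held(s,st['tcp_pos'],.033,(.6178,.0972))
```

```text
[0.61886868 0.09482123 0.11916947] [ 0.03641688 -0.21350537  0.23906698] [7.06535676e-01 7.07677010e-01 5.17313057e-04 5.66277138e-04]
top z 0.1126 slope deg [-0.1 -0.1] x ext 588.8 644.6 y ext 68.5 124.1 centre [0.6167 0.0963] shift to canister [1.1 0.9]
```

{"fn": "move_arm", "kwargs": {"rows": [[0, 0, 0, 0.5, 0.6, 1, 0.5], [0, 0, 0, 0.5, 0.6, 3, 0.5], [0, 0, 0, 0.5, 0.6, 4, 0.5], [0, 0, 0, 0.5, 0.6, 4, 0.5]]}}

```text
t: 17.98
tcp_pos: [0.6189, 0.0954, 0.1143]
tool_rot: [0.706, 0.708, -0.0, -0.0]
force: [-0.5, -0.4, 0.1]
finger_gap: 0.663
gripper_force: 32.3
```

{"fn": "move_arm", "kwargs": {"rows": [[0, 0, 0, 0, 0, 1, 0.5], [0, 0, 0, 0, 0, 1, 0.25], [0, 0, 0, 0, 0, 1, 0.15], [0, 0, 0, 0, 0, 0, 0], [0, 0, 0, 0, 0, -8, 0], [0, 0, 0, 0, 0, -25, 0], [0, 0, 0, -5, 0, -50, 0], [0, 0, 0, -25, 0, -70, 0], [0, 0, 0, -45, 0, -80, 0], [0, 0, 0, -53, 0, -80, 0], [0, 0, 0, -53, 0, -80, 0]]}}

```text
t: 18.9
tcp_pos: [0.6197, 0.0407, 0.1954]
tool_rot: [0.707, 0.707, 0.001, 0.001]
force: [-0.3, 0.1, 0.6]
finger_gap: 0.998
gripper_force: 0.0
```

Run:
```python
from h import *
s=snap('wrist','w16.png'); st=readout.sense(); print(st['tcp_pos'],st['force'],st['finger_gap'])
held(s,(.6178,.0972),.033,(.6178,.0972)); togo(.457,-.145,.14)
```

```text
[0.61878771 0.04193744 0.19433224] [-0.3456942   1.10757373  0.4795747 ] 0.9983410630865145
top z 0.1071 slope deg [-0.1  0. ] x ext 589.5 644.2 y ext 69.0 123.1 centre [0.6169 0.0961] shift to canister [0.9 1.1]
turn [-0. -0. -0.] shift [-187.  -161.8   54.3]
```

Red is seated: 0.107 with the −2 mm bias, level. Next is blue.

{"fn": "move_arm", "kwargs": {"rows": [[0, 0, 0, -10, -8, 0, 0], [0, 0, 0, -33, -28, 0, 0], [0, 0, 0, -60, -52, 0, 0], [0, 0, 0, -87, -75, 5, 0], [0, 0, 0, -114, -99, 15, 0], [0, 0, 0, -140, -121, 28, 0], [0, 0, 0, -163, -141, 41, 0], [0, 0, 0, -179, -155, 50, 0], [0, 0, 0, -186, -161, 54, 0], [0, 0, 0, -187, -162, 54, 0], [0, 0, 0, -187, -162, 54, 0]]}}

```text
t: 19.87
tcp_pos: [0.4573, -0.1445, 0.14]
tool_rot: [0.707, 0.707, 0.0, -0.001]
force: [-0.3, 0.5, -0.5]
finger_gap: 1.0
gripper_force: 0.0
```

Run:
```python
from h import *
np.set_printoptions(precision=4,suppress=True)
a=dict(np.load('w13.npz')); s=snap('wrist','w17.png'); st=readout.sense(); print(st['tcp_pos'])
held(s,(.456,-.1455),.037,(0,0))
p=proj(s,(.456,-.1455,.032)).astype(int); e,m=disc(s,*p,tol=18,r=70); print(e,onplane(s,*e[0],.032)); b,_=disc(a,292,315,tol=18,r=60); print(b,tri(a,b[0],s,e[0]))
```

```text
[ 0.458  -0.1444  0.1404]
top z 0.032 slope deg [-0.1  0. ] x ext 424.3 488.5 y ext -180.6 -116.5 centre [ 0.4564 -0.1485] shift to canister [-456.4  148.5]
((259.5281066894531, 193.42918395996094), (100.13540649414062, 124.32061767578125), 11.3421049118042) [ 0.4582 -0.1372  0.032 ]
((293.21112060546875, 301.1822204589844), (92.2862548828125, 122.37269592285156), 7.205134868621826) (array([ 0.4583, -0.1402,  0.0204]), np.float64(7.205788992606613e-06))
```

{"fn": "move_arm", "kwargs": {"rows": [[0, 0, 0, -2, 0, 12, 0], [0, 0, 0, -5, -0.6, 40, 0], [0, 0, 0, -5, -0.6, 70, 0], [0, 0, 0, -5, -0.6, 92, 0], [0, 0, 0, -5, -0.6, 102, 0], [0, 0, 0, -5, -0.6, 103, 0.15], [0, 0, 0, -5, -0.6, 103, 0.4], [0, 0, 0, -5, -0.6, 103, 0.4], [0, 0, 0, -5, -0.6, 103, 0.4], [0, 0, 0, -5, -0.6, 103, 0.4]]}}

```text
t: 20.75
tcp_pos: [0.4576, -0.1502, 0.0384]
tool_rot: [0.706, 0.708, 0.0, 0.001]
force: [-0.1, -0.4, -0.9]
finger_gap: 0.763
gripper_force: 33.4
```

{"fn": "move_arm", "kwargs": {"rows": [[0, 0, 0, 0, 0, -8, 0.4], [0, 0, 0, 0, 0, -28, 0.4], [0, 0, 0, 0, 2, -60, 0.4], [0, 0, 0, -10, 11, -94, 0.4], [0, 0, 0, -28, 30, -124, 0.4], [0, 0, 0, -51, 54, -145, 0.4], [0, 0, 0, -76, 80, -157, 0.4], [0, 0, 0, -101, 106, -162, 0.4], [0, 0, 0, -124, 130, -162, 0.4], [0, 0, 0, -141, 148, -162, 0.4], [0, 0, 0, -150, 157, -162, 0.4], [0, 0, 0, -150, 157, -162, 0.4]]}}

```text
t: 21.75
tcp_pos: [0.6157, -0.3022, 0.2003]
tool_rot: [0.707, 0.707, 0.0, 0.002]
force: [-0.4, -0.6, -0.8]
finger_gap: 0.768
gripper_force: 34.0
```

Run:
```python
from place import *
go('blue',(.615,-.246,.103),.038,'w18.png')
```

```text
[ 0.6141 -0.3003  0.1998] [-0.0145 -0.1927 -1.0729] 0.769038388880358
(array([ 0.6143, -0.2452,  0.1027]), (62.26048278808594, 62.35883712768555), (255.330078125, 116.20746612548828))
top z 0.1946 slope deg [ 0.1 -0.2] x ext 581.4 647.3 y ext -334.0 -269.3 centre [ 0.6144 -0.3016] shift to canister [-0.  56.4]
```

{"fn": "move_arm", "kwargs": {"rows": [[0, 0, 0, 12, 0, 0, 0.4], [0, 0, 0, 36, 0, 2, 0.4], [0, 0, 0, 52, 0, 12, 0.4], [0, 0, 0, 56, 0, 30, 0.4], [0, 0, 0, 56, 0, 50, 0.4], [0, 0, 0, 56, 0, 64, 0.4], [0, 0, 0, 56, 0, 70, 0.4], [0, 0, 0, 56, 0, 72, 0.4], [0, 0, 0, 56, 0, 72, 0.4], [0, 0, 0, 56, 0, 72, 0.4]]}}

```text
t: 22.63
tcp_pos: [0.6137, -0.243, 0.1281]
tool_rot: [0.706, 0.708, 0.0, -0.0]
force: [0.1, -0.5, -1.0]
finger_gap: 0.768
gripper_force: 34.0
```

Run:
```python
from h import *
s=snap('wrist','w19.png'); st=readout.sense(); print(st['tcp_pos'],st['force'],st['tool_rot'])
held(s,st['tcp_pos'],.038,(.6143,-.2452))
```

```text
[ 0.61388659 -0.24321401  0.12815791] [ 0.35801111  1.29514398 -1.05244935] [7.06444783e-01 7.07768146e-01 1.17316857e-04 7.90465268e-05]
top z 0.1225 slope deg [-0.1 -0. ] x ext 579.3 644.3 y ext -274.6 -210.0 centre [ 0.6118 -0.2423] shift to canister [ 2.5 -2.9]
```

Run:
```python
from h import *
for i in range(4):
    s=snap('wrist'); st=readout.sense(); print(st['tcp_pos'].round(4))
    held(s,st['tcp_pos'],.038,(.6143,-.2452))
s=snap('wrist','w20.png'); P=cloud(s); t=snap('top'); print(P[60,60],)
```

```text
[ 0.614  -0.2434  0.1281]
top z 0.1226 slope deg [-0.1 -0. ] x ext 580.3 645.2 y ext -274.4 -210.7 centre [ 0.6127 -0.2426] shift to canister [ 1.6 -2.6]
[ 0.614  -0.2435  0.1281]
top z 0.1225 slope deg [-0. -0.] x ext 579.5 645.6 y ext -274.6 -210.5 centre [ 0.6125 -0.2426] shift to canister [ 1.8 -2.6]
[ 0.614  -0.2436  0.1279]
top z 0.1225 slope deg [-0.  -0.1] x ext 579.7 645.6 y ext -275.2 -210.6 centre [ 0.6127 -0.2429] shift to canister [ 1.6 -2.3]
[ 0.6141 -0.2437  0.1278]
top z 0.1224 slope deg [-0. -0.] x ext 579.7 645.3 y ext -275.3 -210.7 centre [ 0.6125 -0.243 ] shift to canister [ 1.8 -2.2]
[ 0.48602278 -0.15086363  0.00637863]
```

View pics/w20.png

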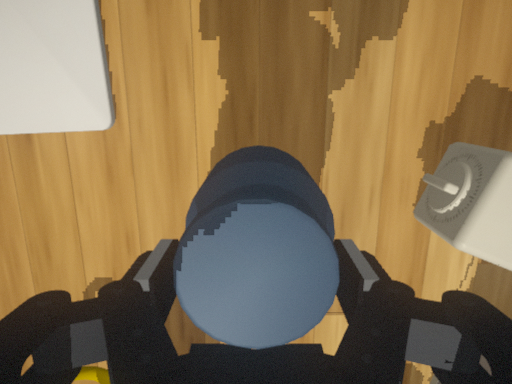

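The blue lid is at (257,270), level, over the canister belly centred at about (260,215). The belly sits about 1.7 mm to +x of the lid, which agrees with the measured shift, so I'll correct by that.

{"fn": "move_arm", "kwargs": {"rows": [[0, 0, 0, -1.8, 1.6, 0, 0.4], [0, 0, 0, -1.8, 1.6, 1, 0.4], [0, 0, 0, -1.8, 1.6, 3, 0.4], [0, 0, 0, -1.8, 1.6, 3.5, 0.4], [0, 0, 0, -1.8, 1.6, 3.5, 0.4]]}}

```text
t: 23.4
tcp_pos: [0.6157, -0.2455, 0.1236]
tool_rot: [0.706, 0.708, -0.0, 0.0]
force: [0.5, -0.1, -0.5]
finger_gap: 0.768
gripper_force: 34.2
```

Run:
```python
from h import *
for i in range(2):
    s=snap('wrist'); st=readout.sense(); print(st['tcp_pos'].round(4),st['force'].round(1))
    held(s,st['tcp_pos'],.038,(.6143,-.2452))
```

```text
[ 0.6156 -0.2455  0.1237] [ 0.2 -0.1 -0.6]
top z 0.118 slope deg [-0.1 -0.1] x ext 581.5 646.8 y ext -277.2 -212.5 centre [ 0.6142 -0.2449] shift to canister [ 0.1 -0.3]
[ 0.6156 -0.2454  0.1237] [ 0.5 -0.3 -0.4]
top z 0.1181 slope deg [-0.1 -0. ] x ext 581.3 646.2 y ext -277.1 -212.5 centre [ 0.6137 -0.2448] shift to canister [ 0.6 -0.4]
```

Centred, 1.3 mm above the seat and not touching. I'll release it.

{"fn": "move_arm", "kwargs": {"rows": [[0, 0, 0, 0, 0, 0.5, 0.4], [0, 0, 0, 0, 0, 0.5, 0.15], [0, 0, 0, 0, 0, 0.5, 0], [0, 0, 0, 0, 0, 0.5, 0], [0, 0, 0, 0, 0, -8, 0], [0, 0, 0, 0, 0, -25, 0], [0, 0, 0, 0, 0, -50, 0], [0, 0, 0, -20, 0, -75, 0], [0, 0, 0, -42, 0, -85, 0], [0, 0, 0, -55, 0, -85, 0], [0, 0, 0, -55, 0, -85, 0], [0, 0, 0, -55, 0, -85, 0]]}}

```text
t: 24.5
tcp_pos: [0.6148, -0.3002, 0.2078]
tool_rot: [0.707, 0.707, 0.0, -0.001]
force: [-0.4, -0.5, -1.0]
finger_gap: 0.996
gripper_force: 0.0
```

Run:
```python
from h import *
s=snap('wrist','w21.png'); st=readout.sense(); print(st['tcp_pos'],st['force'],st['finger_gap'])
held(s,(.6143,-.2452),.038,(.6143,-.2452)); s=snap('top','t21.png')
for n,x,y,h in [('green',.6165,.2425,.029),('red',.6175,.0965,.033),('cream',.640,-.0843,.024),('blue',.6143,-.2452,.038)]: print(n); held(s,(x,y),h,(x,y))
```

```text
[ 0.61453539 -0.29924435  0.20716535] [ 0.25813022  0.62335084 -0.43911119] 0.9994929957695657
top z 0.1171 slope deg [-0.1  0.1] x ext 582.0 645.9 y ext -277.1 -213.2 centre [ 0.6139 -0.2451] shift to canister [ 0.4 -0.1]
greenTraceback (most recent call last):
  File "<stdin>", line 4, in <module>
  File "h.py", line 53, in held
    v,u=np.nonzero(m); W=onplane(s,u,v,zt)[:,:2]; lo,hi=W[:,1].min(),W[:,1].max()
                                                        ~~~~~~~~~~^^
    return umr_minimum(a, axis, None, out, keepdims, initial, where)
ValueError: zero-size array to reduction operation minimum which has no identity
```

View pics/t21.png

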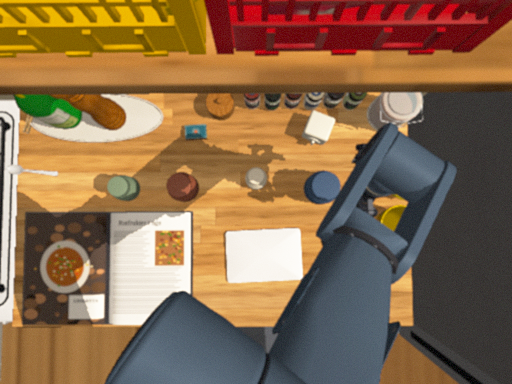

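All four canisters carry their lids in the top view, at (123,187), (183,186), (256,177) and (322,187), and the tile is empty. The wrist camera read each lid seated and level, so I'm handing it in.

```bash
python3 -c "
from station import order
print(order.sign_off())"
```

```text
the job is handed in; nothing more can be done
None
```

The job is handed in: all four lids sit level and fully seated on their own canisters, centred within about 1.5 mm by the wrist camera. The mug and timer were left alone, and it took about 25 s of the 104 s allowed.

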